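# Fit the dicing insert to the vegetable chopper

### The arm

A 7-joint arm with a two-finger parallel gripper is mounted at the origin on a cart in front of the work surface, level with it; the furniture and walls round the work are solid. World frame = base frame: x ahead of the robot, y to its left, z up, the work surface at z = 0. Lengths are in m, angles in rad, forces in N, time in s.
With the tool pointing down it reaches from about 0.425 to 0.875 m from the base axis. Payload 4.7 kg.
Tool frame: the origin (TCP) lies at the very end of the fingers, on their centre line; the grasp point (between the pads) lies 19 mm behind it (r.tcp_to_grasp is the distance from the TCP to the grasp point, in m); z points along the fingers, y is the line along which they close (so a half turn about z gives the same grasp; the last joint's range is limited). The gripper opens to 87 mm and grips with 3 to 60 N. Pads are 19 mm wide; open, the fingers measure 117 mm over their backs; the gripper's body (75 mm by 190 mm) begins 51 mm behind the grasp point.
Start: joints at [1.178, 0.321, -0.07, 1.45, 0.023, 1.371, -0.057], TCP at [0.257, -0.597, 0.223] pointing down, gripper open.
Joint ranges: [-2.86, 2.86], [-0.3, 2.09], [-1.38, 1.24], [0.06, 2.45], [-1.56, 4.7], [0.09, 2.05], [-2.69, 2.69]. Speed limits (rad/s): [2.57, 2.57, 3.14, 3.14, 3.14, 3.14, 3.14].

### API

Orientations are given as a unit quaternion [x, y, z, w].
In Python, from station import r, imaging, ticket gives the robot as it stands.
- The arm moves only by the tool jog_arm, never from a script. Its arguments are lists of equal length, an entry for each row: "slide": the shift along the tool's x, y, z in units of 25 mm (1.0 is 25 mm), a list of three; "roll": the turn about the tool's z in degrees. In form: {"slide": [[x, y, z], ...], "roll": [roll, ...]}. A call has 1 to 12 rows; each row shifts and turns the commanded pose from where the row before left it, along the tool's axes as they then stand; what a row does not reach is not made up. A row lasts 1/10 s, in which the tool goes at most 50 mm and 8.59 degrees, less where a joint would pass 70% of its speed; a pose out of reach is approached as far as the arm can. A call is refused whole if a number of a shift passes 1 or a number of a turn 8.59, either way. A call with a gripper value outside its range is refused whole. "fingers" is the finger opening in mm, from 0 to 87, set as the call begins (left out, the last holds). The fingers move at their own pace and stop on an object; "newtons" is the grip in N (left out, the last holds). Time passes only in rows, so rows that do not move let the fingers close. It gives the time, the measured TCP pose, the force, the opening and the grip force at its end, in the units of the state.
- r.state(): the state, without advancing time (a new reading comes with each control period).
- imaging.camera(name): name is "side" or "top" or "wrist"; returns a dict with "color" (420x560x3 uint8, red, green, blue), "z_map" (420x560 float32, m along the optical axis (not along the pixel's ray), 0 where there is no reading), "fx", "fy", "cx", "cy" (pixels), "rvec" (rotation vector, rad) and "tvec" (3), from world to camera coordinates, as OpenCV has them; the wrist camera has in their place "mount" (4x4, takes a point from camera to tool coordinates, whose origin is the TCP and whose axes are the flange's). Camera axes: x right, y down, z forward; pixel columns grow to the right and rows downward; lengths in m; the calibration is good to about 2 mm. A picture is of the moment at which its call begins: read the wrist's pose just before it.
- ticket.close_job(): hands the job in; it is judged then, once.
The state is a dict: "t": time; "joint_positions": joint angles; "qd": joint speeds; "effort": joint torques, N m; "position": TCP position; "tool_rot": TCP orientation; "contact_force": force on the tool from outside, world axes, zero at the start; "moment": the same for the moment, N m; "grip_width": finger opening in m; "grasp_force": force on a finger pad.
Only numpy, scipy, OpenCV 4.12 (cv2) and the standard library are available. Lean on these libraries where they do the work, as an engineer would, in place of code of your own. Each camera call takes 0.05 s, during which the arm holds its last target. There are 200 camera calls.

### The job

Fit the white dicing insert, which lies on the chopping board, to the vegetable chopper: hook its lip under the steel cross rail with the other end still held up, then rock it down until its sprung foot clicks under the catch strip and it sits flat and fully home. Do not force it, as the plastic lip and foot break, and leave the things round about where they are; let go at the end.

Things in the scene. Friction and masses are not known exactly. Their poses are not given: they have to be found in the camera images.
- chopper: vegetable chopper, held fast by suction feet: clear container under a green frame, 206 x 110 mm, deck 73 mm high. Origin under its centre on the worktop; +x along its length to the rail end, z up. The insert's well runs lengthwise between side walls at y = +-38 mm, 8 mm above the ledges
- seat (a point): middle of the well at the ledges' height: chopper x = 0, y = 0, z = 62 mm. Two flat ledges carry the insert: x = 45 to 77.5 mm (under the rail) and x = -61 to -47 mm (black silicone pad), open between. The stop wall beyond the rail is at x = 77.5 mm. Home, the insert's origin is within 1.5 mm in x and 3 mm in y of here, its axes along the chopper's
- rail_mid (a point): middle of the steel cross rail, a fixed 7 mm round bar across the chopper (along its y) at chopper x = 69 mm, z = 74 mm; 8.5 mm are free between it and the ledge below. Its cheeks (y = +-43 to 51 mm) rise to z = 84 mm, two lid hinge lugs behind it to z = 85 mm
- catch (a point): middle of the inner upper edge of the grey catch strip that closes the well's other end: chopper x = -61.5, y = 0, z = 75 mm. The strip is 3 mm thick with room under it for the foot. If the lip is not slid close to the stop wall, the insert's heel lands on this strip and jams
- insert: white dicing insert with steel grid, 136 x 70 x 8 mm without fin, 0.1 to 0.16 kg, flat on the board, fin up. Origin under its centre, +x to its lip, z up. Lip: tongue 56 mm wide, 4 mm thick, level with the underside, x = 60 to 76 mm; nose-down by 0.2 to 0.4 rad it slides under the rail along the ledge. The other end (heel) at x = -60 mm has a latch housing 14 mm high
- lip (a point): lower edge of the lip's tip, middle: x = 76 mm, y = 0, z = 0 of the insert
- heel (a point): lower edge of the insert's other end, middle: x = -60 mm, y = 0, z = 0 of the insert
- fin_top (a point): middle of the top of the insert's green thumb fin: insert x = -40 mm, y = 0, z = 38 mm. The fin is 12 mm thick (along y), 36 mm long (along x) and stands 30 mm above the plate: pinch it across y, or press on its top
- foot (a joint): sprung foot in the heel: orange wedge nib standing 6.5 mm out, z = 0.5 to 8 mm, slanted below, flat on top; 0 = out, up to 0.0075 m = pushed in. Spring 2.4 N plus 0.6 N per mm. Rocked down, it rides in over the catch strip (3 to 5 mm, 4 to 12 N on the fin), then springs out beneath: the click, force gone, 4 mm above the hard seat; the insert then cannot be lifted out. Lip and foot bear 60 N
- board: chopping board, 250 (x) x 360 (y) x 22 mm, origin under its centre; it stays put, the insert lies on it
- lemon: lemon, 72 x 55 x 56 mm, on the board, to be left alone; origin under its centre
- garlic: garlic bulb, 48 x 50 x 51 mm, on the board, to be left alone; origin under its centre
- salt_shaker: salt shaker, 44 mm across, 90 mm high, behind the work, to be left alone; origin under its centre
- tumbler: glass tumbler, 81 mm across, 93 mm high, behind the work, to be left alone; origin under its centre
There are look-alikes about, which are no part of the job. Of the things shaped like the insert, the white one is meant.

How it is judged:
On the way:
1. the insert's lip is hooked under the cross rail while its other end is still held up (x of lip in the frame of chopper above 0.07 m and z of lip in the frame of chopper below 0.067 m and angle between insert's own z axis and vertical above 0.1 rad), for 0.1 s.
At the end, for the whole second after the job is handed in: The insert lies home in the chopper: tip of the lip past the rail (over 73.5 mm from the chopper's centre), lip and heel both within 3 mm of the ledges' height, the foot sprung out to within 2 mm under the catch strip; at rest and released (x of lip in the frame of chopper above 0.0735 m and z of each of lip, heel in the frame of chopper below 0.065 m and z of heel in the frame of chopper above 0.059 m and value of joint foot below 0.002 m and linear speed of insert below 0.02 m/s); the robot touches nothing.
It fails at once if the insert is forced: more than 60 N between the insert and the chopper (contact force between insert and chopper above 60 N).
It fails at once if the robot presses on the chopper itself with more than 60 N (contact force between the arm and chopper above 60 N).
It fails at once if the lemon, garlic, salt shaker or tumbler is pushed more than 20 mm (distance of any of lemon, garlic, salt_shaker, tumbler from where it was at the start of the episode above 0.02 m).
It also fails if it takes over 54 s, if anything falls off the work surface, if the arm or the gripper's body presses on something with over 40 N, if the wrist force passes 120 N, or if a joint passes its speed limit or range.

## Working session

There is one attempt and no reset: what is moved stays moved. The work goes in short steps, Python scripts to look and compute and a tool call to move; the robot and the scene stay as the last step left them, time stands still between calls to the robot, and variables do not carry over. Pictures are saved under pics/ and viewed, at most 10 in all, crops included, and the job is handed in when it is done.

Besides the shell and the picture viewer there is one more tool, called after "Request:" as name([rows], argument=value, ...), one row to a line, values as JSON. jog_arm: Moves the arm, as the interface text tells. Its arguments: {"type":"object","properties":{"slide":{"type":"array"},"roll":{"type":"array"},"fingers":{"type":"number"},"newtons":{"type":"number"}},"required":["slide","roll"]}

```bash
mkdir -p pics; ls; cat > h.py <<'E'
import numpy as np, cv2
from scipy.spatial.transform import Rotation as R
from station import r, imaging, ticket
def world(c):
    z=c["z_map"]; h,w=z.shape
    u,v=np.meshgrid(np.arange(w),np.arange(h))
    p=np.stack([(u-c["cx"])/c["fx"]*z,(v-c["cy"])/c["fy"]*z,z],-1)
    M=R.from_rotvec(np.ravel(c["rvec"])).as_matrix(); t=np.ravel(c["tvec"])
    P=(p-t)@M; P[z==0]=np.nan
    return P
E
python3 - <<'E'
from h import *
s=r.state(); print(s["t"],s["position"],s["tool_rot"],s["contact_force"])
for n in("top","side"):
    c=imaging.camera(n); np.savez(n+"0.npz",**c)
    cv2.imwrite(f"pics/{n}0.png",c["color"][:,:,::-1]); print(n,c["fx"],c["rvec"],c["tvec"])
E
```

```text
pics
0.0 [ 0.25689678 -0.59647557  0.22145093] [ 9.79388696e-01  2.01982299e-01 -2.40482807e-04 -9.35985859e-04] [0.37175252 0.72414087 0.71648596]
top 433.3938090456091 [ 2.17202977 -2.13132355  0.09660035] [-0.01823712  0.52003574  1.33182082]
side 544.5012401304061 [ 2.1180304  -0.24858149  0.16821514] [-0.50749037  0.11502317  1.56918139]
```

View pics/top0.png

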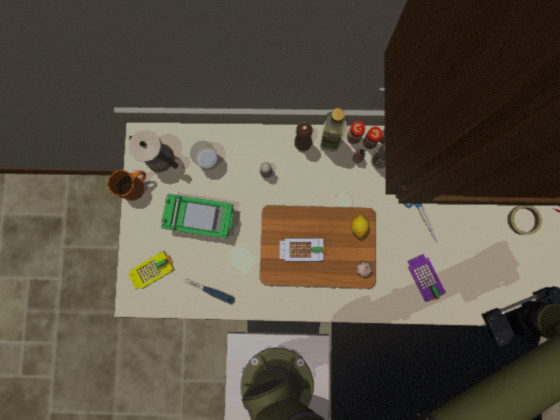

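View pics/side0.png

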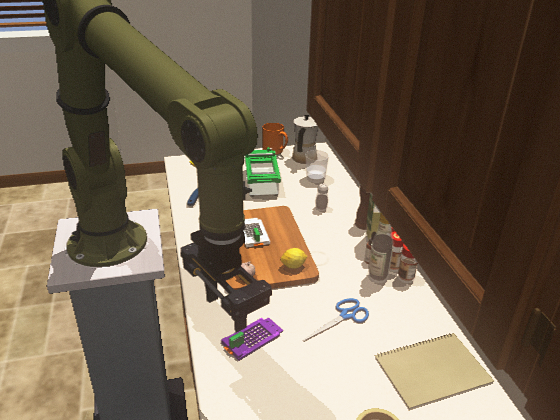

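The shapes like the insert are white at (302,250) on the board, yellow at (152,270) and purple at (426,278). The white one on the board fits the description. I'll confirm it with an enlarged crop and measure.

```bash
python3 - <<'E'
from h import *
c=dict(np.load("top0.npz")); P=world(c); im=c["color"]
a=cv2.resize(im[225:275,262:342],None,fx=5,fy=5,interpolation=cv2.INTER_CUBIC)
b=cv2.resize(im[185:250,155:245],None,fx=5,fy=5,interpolation=cv2.INTER_CUBIC)
o=np.zeros((580,800,3),np.uint8); o[:250,:400]=a; o[250:575,:450]=b
cv2.imwrite("pics/crop0.png",o[:,:,::-1])
hsv=cv2.cvtColor(im,cv2.COLOR_RGB2HSV)
def rep(name,m):
    q=P[m]; q=q[~np.isnan(q[:,0])]; 
    rc=cv2.minAreaRect(q[:,:2].astype(np.float32)); print(name,len(q),"mean",q.mean(0).round(4),"z",np.percentile(q[:,2],[5,50,95]).round(4),"rect",rc, cv2.boxPoints(rc).round(4).tolist())
ys,xs=np.mgrid[:420,:560]
box=lambda x0,x1,y0,y1:(xs>=x0)&(xs<x1)&(ys>=y0)&(ys<y1)
Z=P[:,:,2]
white=(hsv[:,:,1]<60)&(hsv[:,:,2]>130)&box(270,330,232,268)
green=(hsv[:,:,0]>40)&(hsv[:,:,0]<80)&(hsv[:,:,1]>120)
B=box(270,330,232,268)
rep("white",white); rep("above board",B&(Z>.026)); rep("fin",green&B); rep("fintop",B&(Z>.05))
C=box(150,245,185,250)
rep("chop green",green&C); rep("chop deck",green&C&(abs(Z-.073)<.006)); rep("chop high",C&(Z>.078))
rep("board",box(265,375,208,285)&(abs(Z-.022)<.004))
for n,bb in dict(lemon=(345,375,210,243),garlic=(352,375,258,280),salt=(256,276,160,182),tumbler=(190,222,140,172)).items(): rep(n,box(*bb)&(Z>.035))
E
```

```text
white 537 mean [ 0.411  -0.0644  0.0306] z [0.0239 0.0307 0.0373] rect ((0.4114992320537567, -0.06888050585985184), (0.06548576802015305, 0.1343645602464676), 1.139087438583374) [[0.3774000108242035, -0.002400000113993883], [0.3801000118255615, -0.13670000433921814], [0.4456000030040741, -0.13539999723434448], [0.44290000200271606, -0.0010999999940395355]]
above board 714 mean [ 0.4103 -0.0709  0.0329] z [0.0265 0.0308 0.0578] rect ((0.41148531436920166, -0.062210626900196075), (0.10876233130693436, 0.18350833654403687), 1.1802054643630981) [[0.35519999265670776, 0.0284000001847744], [0.35899999737739563, -0.1551000028848648], [0.4677000045776367, -0.15279999375343323], [0.46399998664855957, 0.03060000017285347]]
fin 34 mean [ 0.4126 -0.1146  0.061 ] z [0.0562 0.0614 0.0652] rect ((0.4126185476779938, -0.11364572495222092), (0.006341440603137016, 0.033485013991594315), 0.9891162514686584) [[0.4092000126838684, -0.09700000286102295], [0.4097000062465668, -0.13040000200271606], [0.41609999537467957, -0.13030000030994415], [0.4154999852180481, -0.09690000116825104]]
fintop 53 mean [ 0.4
[... 2454 characters left out ...]
002411]]
salt 154 mean [0.6524 0.0477 0.073 ] z [0.0411 0.0822 0.0911] rect ((0.655138373374939, 0.04848353937268257), (0.036046773195266724, 0.03745896369218826), 41.7657356262207) [[0.6291999816894531, 0.05040000006556511], [0.65420001745224, 0.02250000089406967], [0.6811000108718872, 0.04650000110268593], [0.6560999751091003, 0.07450000196695328]]
tumbler 540 mean [0.7038 0.2454 0.0568] z [0.0357 0.0482 0.0929] rect ((0.696774423122406, 0.2400767058134079), (0.08128483593463898, 0.07850442081689835), 17.028766632080078) [[0.646399974822998, 0.26570001244544983], [0.6693999767303467, 0.19059999287128448], [0.7470999956130981, 0.21439999341964722], [0.7240999937057495, 0.28949999809265137]]
```

View pics/crop0.png

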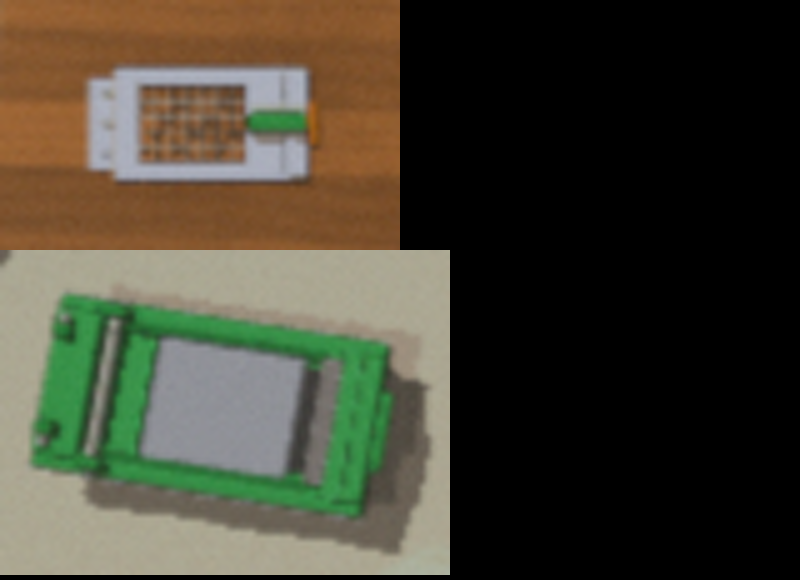

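Crop shows the white insert: lip at left (crop 98,125 → image ≈282,250), green fin and orange foot at right (crop 314,120). The chopper's steel rail is at its left end (crop 103,385), with the pad and catch at right (crop 325,420). The yaws are about 91° for the insert and 82° for the chopper.

Now I turn the tool and move above the insert.

Request:
jog_arm([
  [0, 0, 0],
  [0, 0, 0],
  [0, 0, 0],
  [0, 0, 0],
  [0, 0, 0],
  [0, 0, 0],
  [0, 0, 0],
  [0, 0, 0],
  [0.5, 0.16, 0],
  [1, 0.31, 0],
  [1, 0.31, 0],
  [1, 0.31, 0],
], roll=[-8.5, -8.5, -8.5, -8.5, -8.5, -8.5, -8.5, -8.3, 0, 0, 0, 0], fingers=50)

```text
t: 1.3
position: [0.2832, -0.5068, 0.2221]
tool_rot: [0.702, 0.713, 0.0, -0.0]
contact_force: [-0.4, -0.3, 0.6]
grip_width: 0.0497
grasp_force: 0.0
```

Request:
jog_arm([
  [1, 0.31, 0],
  [1, 0.31, 0],
  [1, 0.31, 0],
  [1, 0.31, 0],
  [1, 0.31, 0],
  [1, 0.31, 0],
  [1, 0.31, 0],
  [1, 0.31, 0],
  [1, 0.31, 0],
  [1, 0.31, 0],
  [1, 0.31, 0],
  [1, 0.31, 0],
], roll=[0, 0, 0, 0, 0, 0, 0, 0, 0, 0, 0, 0])

```text
t: 2.5
position: [0.3696, -0.2051, 0.2222]
tool_rot: [0.702, 0.713, -0.0, -0.0]
contact_force: [0.2, 1.3, 0.1]
grip_width: 0.0504
grasp_force: 0.0
```

Request:
jog_arm([
  [1, 0.31, 0],
  [1, 0.31, 0],
  [1, 0.31, 0],
  [0.5, 0.16, 0],
  [0, 0, 0],
  [0, 0, 0],
], roll=[0, 0, 0, 0, 0, 0])

```text
t: 3.1
position: [0.3949, -0.12, 0.2224]
tool_rot: [0.701, 0.713, -0.0, 0.0]
contact_force: [0.0, 0.4, 0.4]
grip_width: 0.0497
grasp_force: 0.0
```

```bash
cat >> h.py <<'E'
def wworld(c,s):
    z=c["z_map"]; h,w=z.shape
    u,v=np.meshgrid(np.arange(w),np.arange(h))
    p=np.stack([(u-c["cx"])/c["fx"]*z,(v-c["cy"])/c["fy"]*z,z],-1)
    M=c["mount"]; p=p@M[:3,:3].T+M[:3,3]
    P=R.from_quat(s["tool_rot"]).apply(p.reshape(-1,3)).reshape(p.shape)+s["position"]
    P[z==0]=np.nan
    return P
def rep(name,q):
    q=q[~np.isnan(q[:,0])]
    rc=cv2.minAreaRect(q[:,:2].astype(np.float32)); print(name,len(q),"med",np.median(q,0).round(4),"zpct",np.percentile(q[:,2],[5,50,95]).round(4),"rect",np.round(rc[0],4),np.round(rc[1],4),round(rc[2],2))
E
python3 - <<'E'
from h import *
s=r.state(); c=imaging.camera("wrist"); P=wworld(c,s); np.savez("w1.npz",P=P,**c)
cv2.imwrite("pics/w1.png",c["color"][:,:,::-1]); print(c["mount"].round(3),c["fx"],s["tool_rot"])
hsv=cv2.cvtColor(c["color"],cv2.COLOR_RGB2HSV)
g=(hsv[:,:,0]>40)&(hsv[:,:,0]<80)&(hsv[:,:,1]>120)
Z=P[:,:,2]
near=(abs(P[:,:,0]-.41)<.06)&(abs(P[:,:,1]+.07)<.1)
rep("fin",P[g&near]); rep("fintop",P[near&(Z>.055)&(Z<.07)]); rep("ins",P[near&(Z>.0245)&(Z<.034)]);rep("house",P[near&(Z>.034)&(Z<.04)])
rep("orange",P[near&(hsv[:,:,0]<16)&(hsv[:,:,1]>190)&(hsv[:,:,2]>170)])
E
```

```text
[[ 0.    -0.966 -0.259  0.071]
 [ 1.    -0.     0.001 -0.   ]
 [-0.001 -0.259  0.966 -0.162]
 [ 0.     0.     0.     1.   ]] 369.6025153194211 [ 7.00798435e-01  7.13359179e-01 -4.60373611e-04  1.54843568e-04]
fin 937 med [ 0.3927 -0.0956  0.3347] zpct [0.0584 0.3347 0.3384] rect [ 0.3954 -0.111 ] [0.0383 0.0912] 88.57
fintop 552 med [ 0.4149 -0.114   0.059 ] zpct [0.0564 0.059  0.0604] rect [ 0.415  -0.1146] [0.0128 0.0351] 1.55
ins 6615 med [ 0.4136 -0.0524  0.0291] zpct [0.0253 0.0291 0.0306] rect [ 0.4143 -0.0704] [0.0701 0.1423] 1.06
house 696 med [ 0.4089 -0.1273  0.0354] zpct [0.0342 0.0354 0.0366] rect [ 0.4151 -0.1153] [0.0652 0.0372] 0.96
orange 27 med [ 0.4104 -0.1397  0.0295] zpct [0.0282 0.0295 0.0302] rect [ 0.4154 -0.1393] [0.0238 0.0025] 1.51
```

View pics/w1.png

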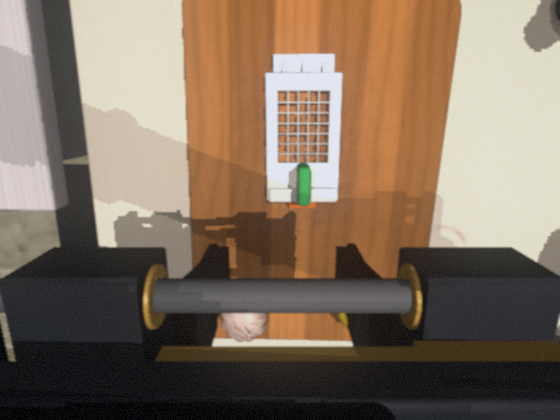

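The wrist picture shows the insert at top centre: fin (304,185), orange foot (302,205), lip (303,62). The measured fin top, z 0.060 and 13×35 mm, matches the given sizes. I'll grip slightly forward on the fin (insert x ≈ -36 mm), clear of the housing.

Request:
jog_arm([
  [0.18, 0.4, 0.5],
  [0.18, 0.41, 1],
  [0, 0, 1],
  [0, 0, 1],
  [0, 0, 1],
  [0, 0, 1],
  [0, 0, 0.8],
  [0, 0, 0.5],
  [0, 0, 0.3],
  [0, 0, 0.2],
  [0, 0, 0],
  [0, 0, 0],
], roll=[0, 0, 0, 0, 0, 0, 0, 0, 0, 0, 0, 0])

```text
t: 4.35
position: [0.4161, -0.1101, 0.0406]
tool_rot: [0.7, 0.714, 0.0, 0.001]
contact_force: [0.9, -0.6, -0.3]
grip_width: 0.0497
grasp_force: 0.0
```

Request:
jog_arm([
  [0, 0, 0],
  [0, 0, 0],
  [0, 0, 0],
  [0, 0, 0],
  [0, 0, 0],
  [0, 0, 0],
], roll=[0, 0, 0, 0, 0, 0], fingers=0, newtons=4)

```text
t: 4.95
position: [0.4154, -0.1098, 0.04]
tool_rot: [0.7, 0.714, -0.0, -0.0]
contact_force: [-0.2, 0.6, 0.6]
grip_width: 0.0118
grasp_force: 4.0
```

Gripped (width 11.8 mm against the 12 mm fin). Next I lift 30 mm slowly with the light grip, so the lip droops on the board.

Request:
jog_arm([
  [0, 0, -0.1],
  [0, 0, -0.1],
  [0, 0, -0.1],
  [0, 0, -0.1],
  [0, 0, -0.1],
  [0, 0, -0.1],
  [0, 0, -0.1],
  [0, 0, -0.1],
  [0, 0, -0.2],
  [0, 0, -0.2],
  [0, 0, 0],
  [0, 0, 0],
], roll=[0, 0, 0, 0, 0, 0, 0, 0, 0, 0, 0, 0])

```text
t: 6.15
position: [0.4157, -0.11, 0.0702]
tool_rot: [0.7, 0.714, -0.0, 0.0]
contact_force: [-0.7, -0.3, -1.4]
grip_width: 0.0121
grasp_force: 4.0
```

```bash
cat >> h.py <<'E'
def tilt(P,c,s):
    """plane of the insert's white plate in the tool frame: pitch, lip tip"""
    q=R.from_quat(s["tool_rot"]).inv().apply((P-s["position"]).reshape(-1,3)).reshape(P.shape)
    hsv=cv2.cvtColor(c["color"],cv2.COLOR_RGB2HSV)
    w=(hsv[:,:,1]<70)&(hsv[:,:,2]>110)&(q[:,:,0]>.02)&(q[:,:,0]<.125)&(abs(q[:,:,1])<.036)&(q[:,:,2]>-.02)&(q[:,:,2]<.09)
    p=q[w]; k=np.ones(len(p),bool)
    for i in range(8):
        A=np.c_[p[k][:,:2],np.ones(k.sum())]; f=np.linalg.lstsq(A,p[k][:,2],rcond=None)[0]
        k=abs(np.c_[p[:,:2],np.ones(len(p))]@f-p[:,2])<.004
    e=p[k]; print("tilt",np.arctan(f[0]),"n",k.sum(),"z at tool x0",f[2],"side slope",f[1],"xmax",np.percentile(e[:,0],99.5),"y",np.percentile(e[:,1],[1,99]))
    return f
E
python3 - <<'E'
from h import *
s=r.state(); c=imaging.camera("wrist"); P=wworld(c,s); np.savez("w2.npz",P=P,**c)
cv2.imwrite("pics/w2.png",c["color"][:,:,::-1]); tilt(P,c,s)
E
```

```text
tilt 0.030179134196203133 n 20174 z at tool x0 0.009630424584200797 side slope -0.0007882086966723573 xmax 0.11037669786709953 y [-0.03389136  0.03439831]
```

View pics/w2.png

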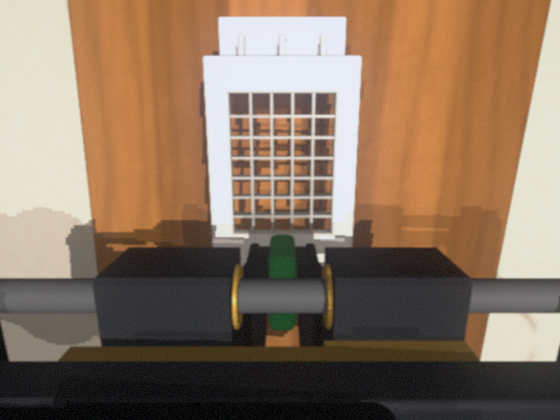

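The insert is level in the air (tilt 0.03): lip at the top (282,22), fin held at (282,280). 4 N holds it against drooping, so I'll try the minimum grip.

Request:
jog_arm([
  [0, 0, 0],
  [0, 0, 0],
  [0, 0, 0.4],
  [0, 0, -0.4],
  [0, 0, 0],
  [0, 0, 0],
], roll=[0, 0, 0, 0, 0, 0], newtons=3)

```text
t: 6.8
position: [0.416, -0.11, 0.0705]
tool_rot: [0.7, 0.714, 0.0, 0.001]
contact_force: [-0.9, -0.1, -0.9]
grip_width: 0.0121
grasp_force: 3.0
```

```bash
python3 - <<'E'
from h import *
s=r.state(); c=imaging.camera("wrist"); P=wworld(c,s); tilt(P,c,s)
E
```

```text
tilt 0.04171634425044415 n 19786 z at tool x0 0.009683745306507771 side slope -0.0006302476038103858 xmax 0.10986895859344961 y [-0.03386627  0.03448953]
```

Request:
jog_arm([
  [0, 0, -0.8],
  [0, 0, 0.8],
  [0, 0, -0.8],
  [0, 0, 0.8],
  [0, 0, -0.8],
  [0, 0, 0.8],
  [0, 0, -0.8],
  [0, 0, 0.8],
  [0, 0, 0],
  [0, 0, 0],
], roll=[0, 0, 0, 0, 0, 0, 0, 0, 0, 0])

```text
t: 7.85
position: [0.415, -0.1096, 0.0699]
tool_rot: [0.7, 0.714, -0.0, -0.001]
contact_force: [1.6, -0.3, -1.6]
grip_width: 0.012
grasp_force: 3.0
```

```bash
python3 - <<'E'
from h import *
s=r.state(); c=imaging.camera("wrist"); P=wworld(c,s); tilt(P,c,s)
E
```

```text
tilt 0.21566722998245233 n 15624 z at tool x0 0.011440426204784812 side slope -0.001168107015066087 xmax 0.10436362298133663 y [-0.03386869  0.03453456]
```

Request:
jog_arm([
  [0, 0, -0.8],
  [0, 0, 0.8],
  [0, 0, -0.8],
  [0, 0, 0.8],
  [0, 0, 0],
], roll=[0, 0, 0, 0, 0])

```text
t: 8.4
position: [0.4144, -0.1095, 0.0692]
tool_rot: [0.7, 0.714, -0.001, -0.001]
contact_force: [-0.9, 0.1, -1.4]
grip_width: 0.0121
grasp_force: 3.0
```

Request:
jog_arm([
  [0, 0, 0],
  [0, 0, 0],
  [0, 0, 0],
  [0, 0, -0.3],
  [0, 0, -0.6],
  [0, 0, -0.8],
  [0, 0, -0.8],
  [0, 0, -0.8],
  [0, 0, -0.6],
  [0, 0, -0.3],
  [0, 0, 0],
], roll=[0, 0, 0, 0, 0, 0, 0, 0, 0, 0, 0], newtons=30)

```text
t: 9.5
position: [0.4163, -0.11, 0.1763]
tool_rot: [0.7, 0.714, 0.0, 0.001]
contact_force: [-0.3, 0.7, -1.2]
grip_width: 0.012
grasp_force: 30.0
```

```bash
python3 - <<'E'
from h import *
s=r.state(); c=imaging.camera("wrist"); P=wworld(c,s); tilt(P,c,s); print(s["position"],s["grasp_force"])
# chopper from top camera: rail, pad etc
c=dict(np.load("top0.npz")); P=world(c)
E
```

```text
tilt 0.26372168321402367 n 14894 z at tool x0 0.01229614028043307 side slope -0.00023895186260984927 xmax 0.10251369182301603 y [-0.03386986  0.03455598]
[ 0.41628824 -0.11004246  0.1762715 ] 29.999739825725555
```

Tilt is 0.264 rad, now clamped at 30 N. I'll turn to the chopper's yaw and move beside it to measure it with the wrist camera.

Request:
jog_arm([
  [0, 0, 0],
  [0, 0, 0],
  [0.4, 0.1, 0],
  [0.7, 0.18, 0],
  [0.9, 0.25, 0],
  [0.9, 0.25, 0],
  [0.9, 0.25, 0],
  [0.8, 0.1, 0],
], roll=[4.5, 4.5, 0, 0, 0, 0, 0, 0])

```text
t: 10.35
position: [0.4595, 0.0024, 0.1745]
tool_rot: [0.753, 0.658, 0.0, -0.001]
contact_force: [-0.2, 0.3, -0.8]
grip_width: 0.0121
grasp_force: 30.0
```

Request:
jog_arm([
  [0.8, -0.4, 0],
  [0.9, -0.45, 0],
  [0.9, -0.45, 0],
  [0.9, -0.45, 0],
  [0.9, -0.45, 0],
  [0.9, -0.45, 0],
  [0.9, -0.45, 0],
  [0.8, -0.4, 0],
  [0.7, -0.35, 0],
  [0.72, -0.36, 0],
  [0, 0, 0],
  [0, 0, 0],
], roll=[0, 0, 0, 0, 0, 0, 0, 0, 0, 0, 0, 0])

```text
t: 11.55
position: [0.3831, 0.2231, 0.1745]
tool_rot: [0.753, 0.658, -0.001, 0.0]
contact_force: [0.2, -0.3, -1.4]
grip_width: 0.0116
grasp_force: 30.0
```

```bash
python3 - <<'E'
from h import *
s=r.state(); c=imaging.camera("wrist"); P=wworld(c,s); np.savez("w3.npz",P=P,**c)
cv2.imwrite("pics/w3.png",c["color"][:,:,::-1]); print(s["position"],s["tool_rot"])
tilt(P,c,s)
E
```

```text
[0.38305641 0.2230668  0.17453756] [ 7.53436587e-01  6.57520075e-01 -7.20374382e-04  3.76029869e-04]
tilt 0.2636160594831717 n 14924 z at tool x0 0.01235678218317875 side slope -6.201197668390633e-05 xmax 0.10256083966313065 y [-0.03388559  0.03447441]
```

View pics/w3.png

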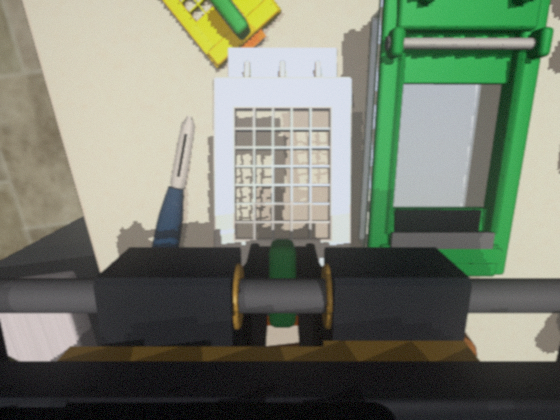

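The picture shows the rail at (468,43), the silicone pad at (435,218) and the grey catch strip at (440,240). Next I fit the pose from these.

```bash
python3 - <<'E'
from h import *
d=np.load("w3.npz"); P=d["P"]; im=d["color"]
s=dict(position=np.array([0.38305641,0.2230668,0.17453756]),tool_rot=[7.53436587e-01,6.57520075e-01,-7.2e-04,3.76e-04])
q=R.from_quat(s["tool_rot"]).inv().apply((P-s["position"]).reshape(-1,3)).reshape(P.shape)*1000
Z=P[:,:,2]*1000; hsv=cv2.cvtColor(im,cv2.COLOR_RGB2HSV)
ys,xs=np.mgrid[:420,:560]
gr=hsv[:,:,1]<60
m=(ys>30)&(ys<58)&(xs>405)&(xs<532)&gr&(Z>68)&(Z<82)
p=q[m]; print("rail n",m.sum(),"Ztop",np.percentile(Z[m],[50,90,98]).round(1))
# per-column centre of rail
X=[];Y=[]
for x in range(410,530,4):
    k=m[:,x:x+4]; a=q[:,x:x+4][k]
    if len(a)>8: X.append((np.percentile(a[:,0],3)+np.percentile(a[:,0],97))/2);Y.append(np.median(a[:,1]))
f=np.polyfit(Y,X,1); print("rail x_t=",f,"slope deg",np.degrees(np.arctan(f[0])),"y range",min(Y),max(Y), "halfwidth", np.ptp(a[:,0])/2)
m=(ys>225)&(ys<252)&(xs>380)&(xs<500)&gr&(Z>70)&(Z<80)
p=q[m]; print("catch",m.sum(),np.median(Z[m]))
X=[];Y=[]
for x in range(395,492,4):
    k=m[:,x:x+4]; a=q[:,x:x+4][k]
    if len(a)>5: X.append(np.percentile(a[:,0],97));Y.append(np.median(a[:,1]))
f2=np.polyfit(Y,X,1); print("catch inner x_t",f2,np.degrees(np.arctan(f2[0])))
# deck outline at z~73
g=(hsv[:,:,0]>40)&(hsv[:,:,0]<85)&(hsv[:,:,1]>120)&(abs(Z-73)<4)&(xs>360)
for x0 in range(-20,130,15):
    k=g&(abs(q[:,:,0]-x0)<2); a=q[k]
    if len(a)<5: continue
    y=np.sort(a[:,1]); gaps=np.diff(y); i=gaps.argmax(); print(x0,"outer",y[0].round(1),y[-1].round(1),"well",y[i].round(1),y[i+1].round(1))
E
```

```text
rail n 1402 Ztop [77.  78.2 78.7]
rail x_t= [-1.45167544e-03  1.13854718e+02] slope deg -0.08317481762012394 y range 84.06154323202759 159.56527533378846 halfwidth 3.9425431789649963
catch 1634 74.96276981871823
catch inner x_t [-2.13834306e-03 -1.63695526e+01] -0.12251784571874401
-20 outer 67.1 172.7 well 83.1 161.5
-5 outer 67.1 173.0 well 83.0 158.3
10 outer 66.8 172.6 well 81.1 158.1
25 outer 67.2 172.8 well 81.2 158.1
40 outer 67.0 173.3 well 81.1 158.5
55 outer 67.3 173.1 well 81.2 158.3
70 outer 67.2 173.3 well 81.7 158.3
85 outer 66.8 172.8 well 81.5 158.3
100 outer 66.7 173.1 well 83.0 158.2
115 outer 67.0 164.9 well 68.0 164.9
```

Yaw is aligned within 0.1°. The chopper origin is at tool (44.8, 119.9) mm, and rail and catch agree. I move over the well with the lip at chopper x ≈ 51.5, then lower.

Request:
jog_arm([
  [-0.04, 0.4, 0],
  [-0.04, 0.7, 0],
  [-0.04, 0.8, 0],
  [-0.04, 0.8, 0],
  [-0.04, 0.8, 0],
  [-0.04, 0.7, 0],
  [0, 0.38, 0],
  [0, 0.2, 0],
  [0, 0, 0],
  [0, 0, 0],
], roll=[0, 0, 0, 0, 0, 0, 0, 0, 0, 0])

```text
t: 12.6
position: [0.5007, 0.2011, 0.175]
tool_rot: [0.754, 0.657, -0.0, 0.0]
contact_force: [-0.3, -0.5, -1.0]
grip_width: 0.0115
grasp_force: 30.0
```

Request:
jog_arm([
  [0, 0, 0.3],
  [0, 0, 0.6],
  [0, 0, 0.6],
  [0, 0, 0.4],
  [0, 0, 0.2],
  [0, 0, 0],
  [0, 0, 0],
], roll=[0, 0, 0, 0, 0, 0, 0])

```text
t: 13.3
position: [0.5016, 0.2011, 0.1226]
tool_rot: [0.754, 0.657, 0.0, -0.0]
contact_force: [1.2, -0.1, -1.4]
grip_width: 0.012
grasp_force: 30.0
```

```bash
cat >> h.py <<'E'
def where(s):
    "chopper-frame pose of TCP, lip (tilt .264), mm"
    th=np.radians(82.22); o=np.array([.38305641,.2230668])
    ex=np.array([np.cos(th),np.sin(th)]); ey=np.array([np.sin(th),-np.cos(th)])
    d=(s["position"][:2]-o)*1000; x,y,z=d@ex-44.8,d@ey-119.9,s["position"][2]*1000
    print("TCP chop",np.round([x,y,z],1),"lip",np.round([x+102.3,y+.3,z-48.2],1),"yaw",np.degrees(2*np.arctan2(s["tool_rot"][1],s["tool_rot"][0])).round(2),"F",np.round(s["contact_force"],1))
E
python3 - <<'E'
from h import *
s=r.state(); where(s); c=imaging.camera("wrist"); P=wworld(c,s); tilt(P,c,s); np.savez("w4.npz",P=P,**c)
for i in range(3): where(r.state())
cv2.imwrite("pics/w4.png",c["color"][:,:,::-1])
E
```

```text
TCP chop [-50.5   0.5 122.6] lip [51.8  0.8 74.4] yaw 82.12 F [ 1.2 -0.1 -1.4]
tilt 0.2702988052657289 n 16525 z at tool x0 0.011977855240078912 side slope -0.0005534671639963271 xmax 0.12218686163604182 y [-0.03406483  0.03454641]
TCP chop [-50.4   0.7 122.9] lip [51.9  1.  74.7] yaw 82.12 F [ 0.2 -0.6 -1.1]
TCP chop [-50.4   0.7 122.9] lip [51.9  1.  74.7] yaw 82.12 F [ 0.2 -0.6 -1.1]
TCP chop [-50.4   0.7 122.9] lip [51.9  1.  74.7] yaw 82.12 F [ 0.2 -0.6 -1.1]
```

View pics/w4.png

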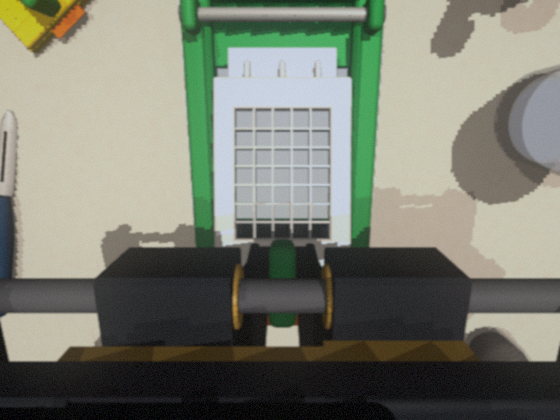

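The insert is centred in the well: lip tip (282,50), rail (282,14). I lower to just above the ledge.

Request:
jog_arm([
  [0, -0.02, 0.15],
  [0, 0, 0.15],
  [0, 0, 0.1],
  [0, 0, 0.04],
  [0, 0, 0],
  [0, 0, 0],
], roll=[0, 0, 0, 0, 0, 0])

```text
t: 13.95
position: [0.501, 0.2009, 0.1116]
tool_rot: [0.754, 0.657, 0.0, 0.0]
contact_force: [0.1, 1.3, -0.7]
grip_width: 0.0115
grasp_force: 30.0
```

Request:
jog_arm([
  [0.1, 0, 0],
  [0.15, 0, 0],
  [0.15, 0, 0],
  [0.1, 0, 0],
  [0, 0, 0],
], roll=[0, 0, 0, 0, 0])

```text
t: 14.45
position: [0.5026, 0.214, 0.1116]
tool_rot: [0.754, 0.657, 0.0, -0.0]
contact_force: [-0.2, -0.2, -1.0]
grip_width: 0.012
grasp_force: 30.0
```

```bash
python3 - <<'E'
from h import *
s=r.state(); where(s); c=imaging.camera("wrist"); where(r.state())
P=wworld(c,s); f=tilt(P,c,s)
q=R.from_quat(s["tool_rot"]).inv().apply((P-s["position"]).reshape(-1,3)).reshape(P.shape)*1000
for col in (262,300):
  for row in range(0,80,5): print(col,row,q[row,col].round(1),c["color"][row,col], end=" | ")
  print()
E
```

```text
TCP chop [-37.6  -0.2 111.6] lip [64.7  0.1 63.4] yaw 82.17 F [-0.2 -0.2 -1. ]
TCP chop [-3.790e+01 -1.000e-01  1.115e+02] lip [64.4  0.2 63.3] yaw 82.14 F [ 0.7  0.5 -1.2]
tilt 0.2630069930777376 n 14799 z at tool x0 0.012419237405983892 side slope -0.00035788055640078795 xmax 0.10221858233734857 y [-0.03398217  0.03445359]
262 0 [123.2  -9.6  38.1] [ 60 164  85] | 262 5 [120.9  -9.6  37.6] [ 60 162  81] | 262 10 [118.7  -9.7  37.7] [ 64 164  89] | 262 15 [116.7  -9.8  38.5] [ 50 126  67] | 262 20 [114.7  -9.8  39.9] [34 65 42] | 262 25 [nan nan nan] [43 86 55] | 262 30 [109.4  -9.7  35.9] [131 151 128] | 262 35 [106.9  -9.7  34.5] [194 190 181] | 262 40 [104.7  -9.7  34.7] [135 134 125] | 262 45 [105.  -10.6  51. ] [59 76 64] | 262 50 [101.2 -10.1  41.8] [173 176 186] | 262 55 [ 98.6 -10.1  40.2] [196 207 222] | 262 60 [ 96.1 -10.1  39.7] [198 207 222] | 262 65 [ 93.7 -10.1  39.3] [198 207 223] | 262 70 [ 91.4 -10.2  40.1] [199 207 223] | 262 75 [ 88.9 -10.2  39.6] [197 208 221] | 
300 0 [122.9   8.8  37. ] [ 59 163  87] | 300 5 [120.9   8.9  37.5] [ 65 165  89] | 300 10 [118.8   8.9  38.1] [ 64 165  89] | 300 15 [116.7   9.   38.7] [ 48 122  67] | 300 20 [114.8   9.1  40.3] [41 67 46] | 300 25 [114.2   9.5  48.5] [39 72 49] | 300 30 [109.1   8.9  34.4] [112 126 109] | 300 35 [106.9   8.9  34.3] [193 195 189] | 300 40 [104.6   8.9  34.4] [143 141 136] | 300 45 [104.7   9.6  49.2] [62 77 66] | 300 50 [101.1   9.3  41.5] [202 207 223] | 300 55 [98.6  9.3 40.1] [199 209 223] | 300 60 [96.   9.2 38.9] [199 207 223] | 300 65 [93.7  9.3 39.1] [198 207 222] | 300 70 [91.3  9.3 38.9] [198 207 222] | 300 75 [88.8  9.3 38.9] [200 207 223] |
```

Rail, ledge and lip all agree within 0.5 mm. I continue under the rail.

Request:
jog_arm([
  [0.1, 0, 0],
  [0.1, 0, 0],
  [0.1, 0, 0],
  [0.1, 0, 0],
  [0, 0, 0],
  [0, 0, 0],
], roll=[0, 0, 0, 0, 0, 0])

```text
t: 15.1
position: [0.5039, 0.2233, 0.1113]
tool_rot: [0.754, 0.657, -0.0, -0.0]
contact_force: [0.5, 0.8, -2.1]
grip_width: 0.0116
grasp_force: 30.0
```

Request:
jog_arm([
  [0.03, 0, 0.01],
  [0.03, 0, 0.01],
  [0, 0, 0.01],
  [0, 0, 0],
], roll=[0, 0, 0, 0])

```text
t: 15.5
position: [0.5043, 0.2246, 0.1108]
tool_rot: [0.754, 0.657, -0.0, 0.0]
contact_force: [-0.0, -0.9, -2.7]
grip_width: 0.0116
grasp_force: 30.0
```

```bash
python3 - <<'E'
from h import *
where(r.state()); imaging.camera("wrist"); where(r.state())
E
```

```text
TCP chop [-26.8   0.  110.8] lip [75.5  0.3 62.6] yaw 82.11 F [-0.  -0.9 -2.7]
TCP chop [-26.9   0.  110.8] lip [75.4  0.3 62.6] yaw 82.1 F [-0.6 -0.9 -1.8]
```

The lip is hooked (x 75.5, z 62.6, tilt 0.26). I lighten the grip and nudge to the stop wall.

Request:
jog_arm([
  [0, 0, 0],
  [0, 0, 0],
  [0.02, 0, 0],
  [0.02, 0, 0.01],
  [0.02, 0, 0],
  [0.02, 0, 0],
  [0, 0, 0],
], roll=[0, 0, 0, 0, 0, 0, 0], newtons=8)

```text
t: 16.25
position: [0.5046, 0.2262, 0.1105]
tool_rot: [0.754, 0.657, -0.0, 0.0]
contact_force: [-0.5, -2.2, -0.6]
grip_width: 0.0122
grasp_force: 8.0
```

```bash
python3 - <<'E'
from h import *
s=r.state(); where(s); c=imaging.camera("wrist"); tilt(wworld(c,s),c,s); where(r.state())
E
```

```text
TCP chop [-2.520e+01  1.000e-01  1.105e+02] lip [77.1  0.4 62.3] yaw 82.1 F [-0.5 -2.2 -0.6]
tilt 0.20539751408384435 n 13661 z at tool x0 0.015525031799536737 side slope -4.358280840880205e-05 xmax 0.09763119641022931 y [-0.03421538  0.03464819]
TCP chop [-2.520e+01  1.000e-01  1.105e+02] lip [77.1  0.4 62.3] yaw 82.1 F [-0.5 -2.2 -0.6]
```

```bash
sed -i 's/(q\[:,:,0\]<.125)/(q[:,:,0]<XM)/; s/def tilt(P,c,s):/def tilt(P,c,s,XM=.08):/' h.py; python3 - <<'E'
from h import *
s=r.state(); c=imaging.camera("wrist"); tilt(wworld(c,s),c,s); tilt(wworld(c,s),c,s,.07)
E
```

```text
tilt 0.22502591597074884 n 9304 z at tool x0 0.014520572949372087 side slope 0.00019733689896365633 xmax 0.07975947976679303 y [-0.03422292  0.03458269]
tilt 0.2339719705193493 n 6778 z at tool x0 0.014141158262700815 side slope 0.0004078266992359539 xmax 0.06954695600211329 y [-0.03434449  0.03462915]
```

Wall contact felt (about 2 N). Next I rock down part way with a light pivoting grip.

Request:
jog_arm([
  [0, 0, 0],
  [-0.02, 0, 0.06],
  [-0.02, 0, 0.06],
  [-0.025, 0, 0.06],
  [-0.025, 0, 0.06],
  [-0.025, 0, 0.06],
  [-0.025, 0, 0.06],
  [-0.02, 0, 0.06],
  [-0.02, 0, 0.06],
  [0, 0, 0],
], roll=[0, 0, 0, 0, 0, 0, 0, 0, 0, 0], newtons=4)

```text
t: 17.35
position: [0.5039, 0.2221, 0.0983]
tool_rot: [0.754, 0.657, -0.0, -0.0]
contact_force: [0.4, -0.2, -1.8]
grip_width: 0.0121
grasp_force: 4.0
```

```bash
python3 - <<'E'
from h import *
s=r.state(); c=imaging.camera("wrist"); P=wworld(c,s); where(s); tilt(P,c,s); tilt(P,c,s,.07); where(r.state())
cv2.imwrite("pics/w5.png",c["color"][:,:,::-1])
E
```

```text
TCP chop [-29.4  -0.1  98.3] lip [72.9  0.2 50.1] yaw 82.11 F [ 0.4 -0.2 -1.8]
tilt 0.13527172608217633 n 9128 z at tool x0 0.014032822939261818 side slope -0.001582612335670813 xmax 0.07987949991186069 y [-0.03409561  0.03475441]
tilt 0.1422205113490358 n 6970 z at tool x0 0.013750554035649353 side slope -0.0016284857055742005 xmax 0.06961243645842763 y [-0.0340967   0.03476075]
TCP chop [-29.4  -0.   98.4] lip [72.9  0.3 50.2] yaw 82.11 F [ 0.5 -0.3 -1.2]
```

View pics/w5.png

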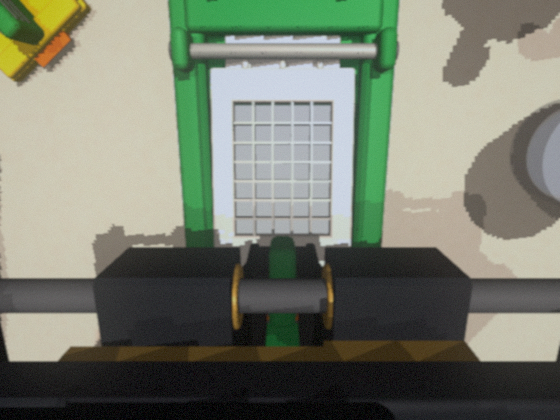

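The lip is under the rail and shows just beyond it at (282,38); tilt is 0.14. I lower a little more, then release, rise and close the fingers to press on the fin's top.

Request:
jog_arm([
  [-0.01, 0, 0.05],
  [-0.015, 0, 0.05],
  [-0.015, 0, 0.05],
  [0, 0, 0],
  [0, 0, 0],
], roll=[0, 0, 0, 0, 0])

```text
t: 17.9
position: [0.5038, 0.221, 0.0947]
tool_rot: [0.754, 0.657, -0.0, 0.0]
contact_force: [-0.6, -1.3, -0.6]
grip_width: 0.0121
grasp_force: 4.0
```

Request:
jog_arm([
  [0, 0, 0],
  [0, 0, 0],
  [0, 0, 0],
  [0, 0, -0.3],
  [0, 0, -0.5],
  [0, 0, -0.4],
  [0, 0, 0],
  [0, 0, 0],
], roll=[0, 0, 0, 0, 0, 0, 0, 0], fingers=35)

```text
t: 18.7
position: [0.5042, 0.2212, 0.1253]
tool_rot: [0.754, 0.657, 0.0, 0.0]
contact_force: [0.0, 0.5, -0.0]
grip_width: 0.0349
grasp_force: 0.0
```

Request:
jog_arm([
  [-0.1, 0, 0],
  [-0.1, 0, 0],
  [-0.1, 0, 0],
  [0, 0, 0],
  [0, 0, 0],
  [0, 0, 0],
], roll=[0, 0, 0, 0, 0, 0], fingers=0, newtons=20)

```text
t: 19.3
position: [0.5028, 0.2138, 0.1247]
tool_rot: [0.754, 0.657, -0.0, -0.0]
contact_force: [-0.1, 0.6, -0.4]
grip_width: 0.0016
grasp_force: 0.0
```

```bash
python3 - <<'E'
from h import *
s=r.state(); c=imaging.camera("wrist"); P=wworld(c,s); where(s); tilt(P,c,s); tilt(P,c,s,.09)
rep("fin?",P[(P[:,:,2]>.085)&(P[:,:,2]<.115)&(abs(P[:,:,0]-.503)<.02)&(abs(P[:,:,1]-.21)<.03)])
E
```

```text
TCP chop [-37.8  -0.  124.7] lip [64.5  0.3 76.5] yaw 82.11 F [-0.1  0.6 -0.4]
tilt 0.06334687683818488 n 6281 z at tool x0 0.048056154572827456 side slope -0.0008877569275381955 xmax 0.07956032295699508 y [-0.03402179  0.0348911 ]
tilt 0.05733605025804148 n 8205 z at tool x0 0.048310614781438214 side slope -0.0011572519146468147 xmax 0.08959076597954467 y [-0.0340189   0.03484884]
fin? 1015 med [0.5041 0.2252 0.106 ] zpct [0.0918 0.106  0.1079] rect [0.5035 0.2168] [0.033  0.0132] 82.44
```

The insert rests on its foot at tilt ≈ 0.06, fin top at about z 0.106. Now I press gently.

Request:
jog_arm([
  [0, 0, 0.25],
  [0, 0, 0.25],
  [0, 0, 0.1],
  [0, 0, 0.04],
  [0, 0, 0.04],
  [0, 0, 0.04],
  [0, 0, 0.04],
  [0, 0, 0],
], roll=[0, 0, 0, 0, 0, 0, 0, 0])

```text
t: 20.15
position: [0.503, 0.2128, 0.1064]
tool_rot: [0.754, 0.657, -0.001, 0.001]
contact_force: [-2.9, -3.4, 5.9]
grip_width: 0.0003
grasp_force: 2.9
```

Request:
jog_arm([
  [0, 0, 0.04],
  [0, 0, 0.04],
  [0, 0, 0],
], roll=[0, 0, 0])

```text
t: 20.45
position: [0.5031, 0.2139, 0.1039]
tool_rot: [0.754, 0.657, 0.0, 0.0]
contact_force: [-0.7, -0.5, 0.2]
grip_width: 0.0005
grasp_force: 0.0
```

Request:
jog_arm([
  [0, 0, 0.04],
  [0, 0, 0.04],
  [0, 0, 0],
], roll=[0, 0, 0])

```text
t: 20.75
position: [0.5026, 0.2138, 0.1014]
tool_rot: [0.754, 0.657, -0.0, -0.0]
contact_force: [-0.3, 0.1, 0.9]
grip_width: 0.0005
grasp_force: 0.0
```

The force rose to 6 N and then vanished: the click. I follow down to the seat.

Request:
jog_arm([
  [0, 0, 0.03],
  [0, 0, 0.03],
  [0, 0, 0.02],
  [0, 0, 0],
], roll=[0, 0, 0, 0])

```text
t: 21.15
position: [0.5028, 0.2138, 0.1005]
tool_rot: [0.754, 0.657, -0.0, 0.0]
contact_force: [-1.8, -1.7, 6.5]
grip_width: 0.0005
grasp_force: 3.0
```

```bash
python3 - <<'E'
from h import *
s=r.state(); c=imaging.camera("wrist"); P=wworld(c,s); where(s); tilt(P,c,s); tilt(P,c,s,.09); where(r.state())
E
```

```text
TCP chop [-37.8  -0.  100.5] lip [64.5  0.3 52.3] yaw 82.11 F [-1.8 -1.7  6.5]
tilt -0.004895693742350742 n 7620 z at tool x0 0.03135607402765846 side slope -0.001249973395269128 xmax 0.07965792645513099 y [-0.0339482   0.03492926]
tilt -0.010852201928750022 n 10573 z at tool x0 0.03161191342415543 side slope -0.001280956136767153 xmax 0.08994338867996599 y [-0.03390873  0.03484718]
TCP chop [-37.7  -0.  100.5] lip [64.6  0.3 52.3] yaw 82.11 F [-1.7 -0.7  5.8]
```

Seated and flat at 6.5 N. I retract and look.

Request:
jog_arm([
  [0, 0, -0.1],
  [0, 0, -0.4],
  [0, 0, -0.8],
  [0, 0, -0.8],
  [0, 0, -0.8],
  [-0.5, 0, -0.6],
  [-0.8, 0, -0.4],
  [-0.5, 0, -0.2],
  [0, 0, 0],
  [0, 0, 0],
], roll=[0, 0, 0, 0, 0, 0, 0, 0, 0, 0])

```text
t: 22.2
position: [0.4967, 0.1694, 0.2025]
tool_rot: [0.754, 0.657, 0.0, 0.0]
contact_force: [-0.0, 0.2, 0.1]
grip_width: 0.0001
grasp_force: 0.0
```

```bash
python3 - <<'E'
from h import *
s=r.state(); c=imaging.camera("wrist"); P=wworld(c,s)
th=np.radians(82.22); o=np.array([.38305641,.2230668]); B=np.array([[np.cos(th),np.sin(th)],[np.sin(th),-np.cos(th)]])
q=((P[:,:,:2]-o)@B.T)*1000-[44.8,119.9]; Z=P[:,:,2]*1000; hsv=cv2.cvtColor(c["color"],cv2.COLOR_RGB2HSV)
g=(hsv[:,:,1]<50)&(hsv[:,:,2]>150)&(abs(q[:,:,1])<37)&(abs(q[:,:,0])<80)&(Z>60)&(Z<80)
for a,b in((-30,-22),(50,58),(60,65),(72.6,77.5)):
    k=g&(q[:,:,0]>a)&(q[:,:,0]<b); print(a,b,k.sum(),np.median(Z[k]) if k.sum() else None)
k=g&(abs(q[:,:,1])<25); print("white x max",np.percentile(q[k][:,0],[.2,99.8]),"y",np.percentile(q[g][:,1],[.5,99.5]))
k=(Z>94)&(Z<106)&(abs(q[:,:,1])<12)&(abs(q[:,:,0]+40)<30); print("fin",np.median(Z[k]),np.percentile(q[k],[2,98],axis=0))
x=imaging.camera("top"); cv2.imwrite("pics/end.png",np.vstack([c["color"][:,:,::-1][:330],cv2.resize(x["color"][185:250,155:245,::-1],(373,270)).copy() if 0 else np.zeros((1,560,3),np.uint8)]))
E
```

```text
-30 -22 754 69.76866322458967
50 58 1160 69.98451545517578
60 65 420 66.11695076122882
72.6 77.5 0 None
white x max [-59.88737082  63.87125482] y [-34.0205485   35.26682008]
fin 99.44866571088814 [[-57.39660393  -5.43040903]
 [-23.98086176   6.8241612 ]]
```

View pics/end.png

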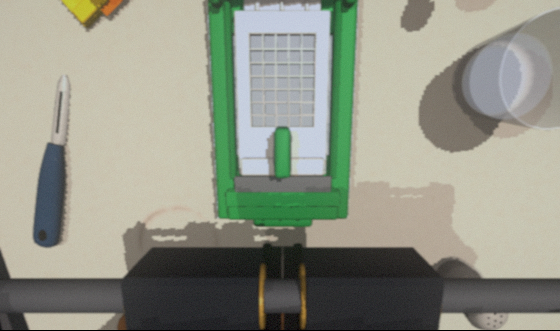

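Flat and home: the plate top is at 70 mm at both ends, the heel is at x ≈ -60, and the fin runs from -57 to -24. The foot is hidden under the catch strip (282,185), and the arm is clear.

```bash
python3 -c "
from station import ticket
print(ticket.close_job())"
```

```text
the job is handed in; nothing more can be done
None
```

The white insert is hooked under the rail and clicked in under the catch strip. It measures flat and home, the arm is clear of it, and the job was handed in at about 22 s of the 54 s allowed; no verdict was returned.

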